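Put the tea set back on its silicone pads

TASK

The washed tea set goes back in the wooden lift-out tray of the wall box: stand the tea glass, the sugar shaker and the teaspoon holder upright, and lay the ceramic lid knob up, each in the grey silicone pad whose recess has its shape and size. Set each one gently right down onto the floor of its recess and let go of it, and leave the honey jar and the milk jug standing where they are.

Things in the scene. Friction and masses are not known exactly. Their poses are not given: they have to be found in the camera images.
- tea_glass: The clear tea glass, an open tumbler 90 mm high, 54 mm across the foot, 59 mm at 50 mm height, widening to 66 mm at the rim, wall 3 mm, about 0.17 kg. Stands upright on the counter. Origin: centre of its underside; z up along its axis.
- sugar_shaker: The sugar shaker, empty: an upright square glass body 48 x 48 mm and 76 mm high with a round steel screw cap (42 mm across) on top, 104 mm high in all, about 0.26 kg. Stands upright, turned at random. Origin: centre of its underside; z up, x and y square to its sides.
- spoon_holder: The teaspoon holder, empty: an open oblong steel cup, 38 mm (along its x) by 70 mm (along its y), 80 mm high, wall 3 mm, about 0.15 kg. Stands upright. Origin: centre of its underside; z up.
- ceramic_lid: The white ceramic lid, a round disc 84 mm across with a knob on top. It rests on a locating ring 68 mm across; its flange lies 6 to 11 mm and its dome rises to 19 mm above the underside; the knob is 24 mm across from 29 to 42 mm height, top at 45 mm. About 0.16 kg. Lies knob up. Origin: centre of the underside of its ring; z up through the knob.
- pad_glass: Hard grey silicone pad, 112 x 112 x 26 mm high, one of four fixed in a row along y in a wooden tray no higher than they are (order and place vary). Recess amid its top: round, 70 mm across, 14 mm deep, 8 mm to spare round the tea glass. Origin: centre of its underside, z up; recess floor 12 mm, top 26 mm above it (18 and 32 mm above the counter).
- pad_shaker: Hard grey silicone pad, 112 x 112 x 26 mm high, one of four fixed in a row along y in a wooden tray no higher than they are (order and place vary). Recess amid its top: square, 64 x 64 mm, parallel to the block, 14 mm deep, 8 mm to spare round the square sugar shaker. Origin: centre of its underside, z up; recess floor 12 mm, top 26 mm above it (18 and 32 mm above the counter).
- pad_holder: Hard grey silicone pad, 112 x 112 x 26 mm high, one of four fixed in a row along y in a wooden tray no higher than they are (order and place vary). Recess amid its top: oblong, 54 mm along its x by 86 mm along its y, 14 mm deep, 8 mm to spare round the oblong teaspoon holder. Origin: centre of its underside, z up; recess floor 12 mm, top 26 mm above it (18 and 32 mm above the counter).
- pad_lid: Hard grey silicone pad, 112 x 112 x 26 mm high, one of four fixed in a row along y in a wooden tray no higher than they are (order and place vary). Recess amid its top: round, 100 mm across, the largest, 14 mm deep, 8 mm to spare round the ceramic lid. Origin: centre of its underside, z up; recess floor 12 mm, top 26 mm above it (18 and 32 mm above the counter).
- honey_jar: A bystander: a small round amber honey jar with a steel cap, 48 mm across, 75 mm high, standing loose in the middle of the tea things. Origin: centre of its underside. Not to be moved.
- milk_jug: A bystander: a small white ceramic milk jug, 54 mm across and 62 mm high with a side handle (at its +y), standing loose at the left of the tea things. Origin: centre of its underside. Not to be moved.

How it is judged:
By the outcome, as a careful person would: the job done as asked, in the order asked, and still so for the second after the job is handed in, with the robot touching nothing.
It also fails if it takes over 112 s, if anything falls off the work surface, if the arm or the gripper's body presses on something with over 40 N, if the wrist force passes 120 N, or if a joint passes its speed limit or range.

ROBOT

A 6-joint arm with a two-finger parallel gripper is mounted at the origin on the work surface. World frame = base frame: x ahead of the robot, y to its left, z up, the work surface at z = 0. Lengths are in mm, angles in rad, forces in N, time in s.
With the tool pointing down it reaches from about 350 to 775 mm from the base axis. Payload 7.3 kg.
Tool frame: the origin (TCP) lies at the very end of the fingers, on their centre line; the grasp point (between the pads) lies 19 mm behind it; z points along the fingers, y is the line along which they close (so a half turn about z gives the same grasp; the last joint's range is limited). The gripper opens to 92 mm and grips with 3 to 60 N. Pads are 19 mm wide; open, the fingers measure 130 mm over their backs; the gripper's body (75 mm by 190 mm) begins 47 mm behind the grasp point.
Start: joints at [1.091, 0.342, 1.524, -0, 1.275, -0.146], TCP at [171.995, 496.047, 226.741] pointing down, gripper open.
Joint ranges: [-2.53, 2.53], [-0.77, 2.02], [0.04, 2.7], [-1, 4.14], [0.28, 2.66], [-3.11, 3.11]. Speed limits (rad/s): [2.57, 2.57, 3.14, 3.14, 3.14, 3.14].

INTERFACE

Orientations are given as [roll, pitch, yaw] about the fixed x, y, z axes, in that order (R = Rz(yaw) Ry(pitch) Rx(roll)).
In Python, from plant import get_obs, vision, workorder gives the robot as it stands.
- The arm moves only by the shell command python3 -m pendant 'ROWS' [OPENING]. ROWS is a JSON object of lists of equal length, an entry for each row: "dp": the shift along the tool's x, y, z in m, a list of three; "rotation": the turn, a rotation vector about the tool's x, y, z in rad, a list of three. A call has 1 to 8 rows; each row is the pose to reach, as a shift and turn from the pose commanded when the call began, along the tool's axes at that moment; what a row does not reach only later rows make up. A row lasts 1/8 s, in which the tool goes at most 62.5 mm and 10.7 degrees, less where a joint would pass 70% of its speed; a pose out of reach is approached as far as the arm can. A call with a gripper value outside its range is refused whole. OPENING is the finger opening in m, from 0 to 0.0918, set as the call begins (- or left out, the last holds). The fingers move at their own pace and stop on an object; the grip force is fixed at half the most. Time passes only in rows, so rows that repeat a pose let the fingers close. It gives the time, the measured TCP pose, the force, the opening and the grip force at its end, in the units of the state.
- get_obs(): the state, without advancing time (a new reading comes with each control period).
- vision.capture(name): name is "scene" or "top"; returns a dict with "pixels" (400x640x3 uint8, red, green, blue), "vfov" (degrees; the focal length in pixels is half the picture's height over the tangent of half this angle, whatever the lens; pixels are square), "cx", "cy" (the principal point, pixels), "pose" (4x4, takes a point from camera to world coordinates). Camera axes: x right, y up, looking along -z (the intrinsics and any distortion apply to the point x, -y, -z); pixel columns grow to the right and rows downward; lengths in mm; the calibration is good to about 2 mm. A picture is of the moment at which its call begins. There is no depth.
- workorder.close_job(): hands the job in; it is judged then, once.
The state is a dict: "time": time; "joint_positions": joint angles; "dq": joint speeds; "tau": joint torques, N m; "tool_pos": TCP position; "tcp_rot": TCP orientation; "contact_force": force on the tool from outside, world axes, zero at the start; "moment": the same for the moment, N m; "grip_width": finger opening in mm; "finger_force": force on a finger pad.
Only numpy, scipy, OpenCV 4.12 (cv2) and the standard library are available. Lean on these libraries where they do the work, as an engineer would, in place of code of your own. Each camera call takes 0.05 s, during which the arm holds its last target. There are 200 camera calls.

## Working session

There is one attempt and no reset: what is moved stays moved. The work goes in short steps, Python scripts to look and compute and a shell command to move; the robot and the scene stay as the last step left them, time stands still between calls to the robot, and variables do not carry over. Pictures are saved under pics/ and viewed, at most 14 in all, crops included, and the job is handed in when it is done.

```bash
ls; mkdir -p pics; python3 - <<'E'
from plant import get_obs, vision
import cv2,pickle
o=get_obs();print(o)
for n in("scene","top"):
    c=vision.capture(n);pickle.dump(c,open(f'pics/{n}0.pkl','wb'))
    cv2.imwrite(f'pics/{n}0.png',c['pixels'][:,:,::-1]);print({k:v for k,v in c.items() if k!='pixels'})
E
```

```text
pics
{'time': 0.0, 'joint_positions': array([ 1.09100883e+00,  3.42719532e-01,  1.52501898e+00,  1.20839453e-05,
        1.27537022e+00, -1.46013088e-01]), 'dq': array([ 0.0003595 ,  0.00112561,  0.00108154, -0.00015708,  0.00020768,
        0.00164436]), 'tau': array([ 1.58747025e-03, -4.31255114e+01, -2.44218117e+01,  7.18911644e-02,
        5.61749493e-02, -1.27872236e-04]), 'tool_pos': array([171.79180362, 495.67506928, 226.0459214 ]), 'tcp_rot': array([-3.14009438e+00, -2.32014576e-04,  2.80781455e+00]), 'contact_force': array([-0.50145983,  0.47963224,  0.09682587]), 'moment': array([-0.01977865,  0.01769431, -0.03136696]), 'finger_force': 0.0, 'grip_width': 91.43444030880364}
{'vfov': 48.451497880892646, 'cx': 323.70586428076507, 'cy': 202.61354505241792, 'pose': array([[-2.76902326e-01, -8.21075472e-01,  4.99159464e-01,
         1.13289693e+03],
       [ 9.60897676e-01, -2.36138853e-01,  1.44617075e-01,
         2.18651426e+02],
       [-8.70589440e-04,  5.19685974e-01,  8.54356911e-01,
         1.06638035e+03],
       [ 0.00000000e+00,  0.00000000e+00,  0.00000000e+00,
         1.00000000e+00]])}
{'vfov': 48.0728073134729, 'cx': 321.6920091181615, 'cy': 192.4294123409889, 'pose': array([[ 2.69348716e-02,  9.94106207e-01, -1.05011247e-01,
         4.21635798e+02],
       [-9.99624137e-01,  2.73223399e-02,  2.25271063e-03,
         6.53793823e+01],
       [ 5.10858659e-03,  1.04911100e-01,  9.94468483e-01,
         1.12866174e+03],
       [ 0.00000000e+00,  0.00000000e+00,  0.00000000e+00,
         1.00000000e+00]])}
```

View pics/scene0.png

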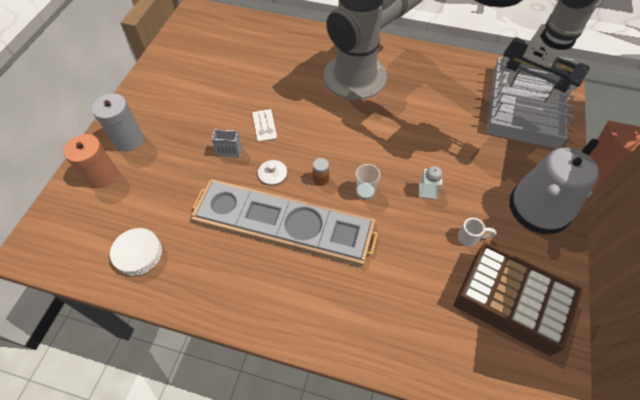

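View pics/top0.png

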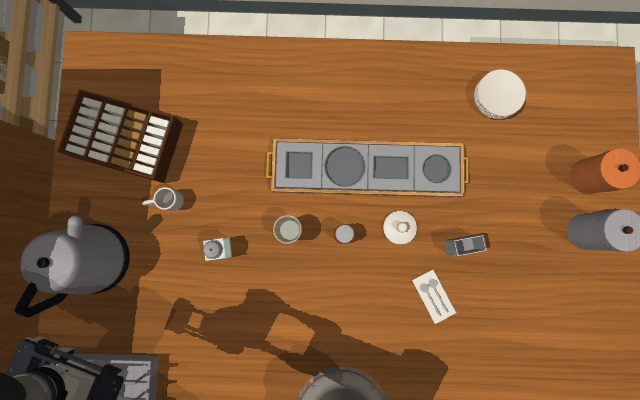

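The scene view shows the items in a row at about y=130–240. In the top view, left to right (decreasing y), the jug is at (165,199), shaker (216,248), glass (288,229), honey jar (345,233), lid (400,227) and holder (467,244). The pads run square (299,165), large round (345,166), oblong (391,167), small round (437,168).

```bash
cat > h.py <<'E'
import numpy as np,cv2,pickle
from plant import get_obs,vision
def cap(n,f=None):
    c=vision.capture(n)
    if f: save(c,f)
    return c
def save(c,f,box=(0,0,640,400),s=1):
    x0,y0,x1,y1=box
    cv2.imwrite(f,cv2.resize(c['pixels'][y0:y1,x0:x1,::-1],None,fx=s,fy=s,interpolation=cv2.INTER_CUBIC))
def ray(c,u,v):
    f=200/np.tan(np.radians(c['vfov'])/2)
    d=c['pose'][:3,:3]@np.array([(u-c['cx'])/f,-(v-c['cy'])/f,-1]);return c['pose'][:3,3],d/np.linalg.norm(d)
def hit(c,u,v,z):
    o,d=ray(c,u,v);return o+d*(z-o[2])/d[2]
def proj(c,p):
    f=200/np.tan(np.radians(c['vfov'])/2)
    q=c['pose'][:3,:3].T@(np.array(p)-c['pose'][:3,3]);return c['cx']-f*q[0]/q[2],c['cy']+f*q[1]/q[2]
def toolshift(p):
    "world target TCP -> tool shift (m) from measured pose"
    from scipy.spatial.transform import Rotation as R
    o=get_obs();return R.from_euler('xyz',o['tcp_rot']).inv().apply(np.array(p)-o['tool_pos'])/1000
E
python3 - <<'E'
from h import *
t=pickle.load(open('pics/top0.pkl','rb'));s=pickle.load(open('pics/scene0.pkl','rb'))
save(t,'pics/tc.png',(260,130,480,260),3.6);save(t,'pics/tc2.png',(140,180,320,270),4.4);save(s,'pics/sc.png',(190,110,500,270),2.5)
# dark recess contours, top view
g=cv2.cvtColor(t['pixels'],cv2.COLOR_RGB2GRAY);hsv=cv2.cvtColor(t['pixels'],cv2.COLOR_RGB2HSV)
for (u,v) in((299,165),(345,166),(391,167),(437,168),(285,150)): print(u,v,t['pixels'][v,u],hsv[v,u])
E
```

```text
299 165 [113 113 115] [120   4 115]
345 166 [112 114 114] [ 90   4 114]
391 167 [110 112 113] [100   7 113]
437 168 [109 109 110] [120   2 110]
285 150 [158 157 157] [  0   2 158]
```

View pics/tc.png

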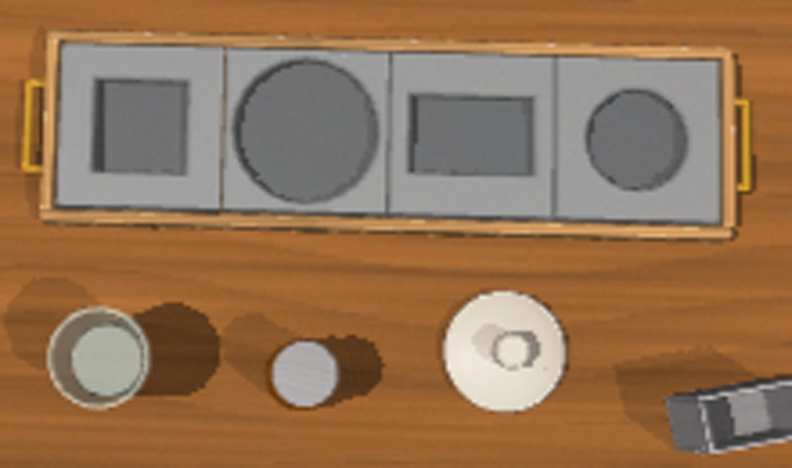

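View pics/tc2.png

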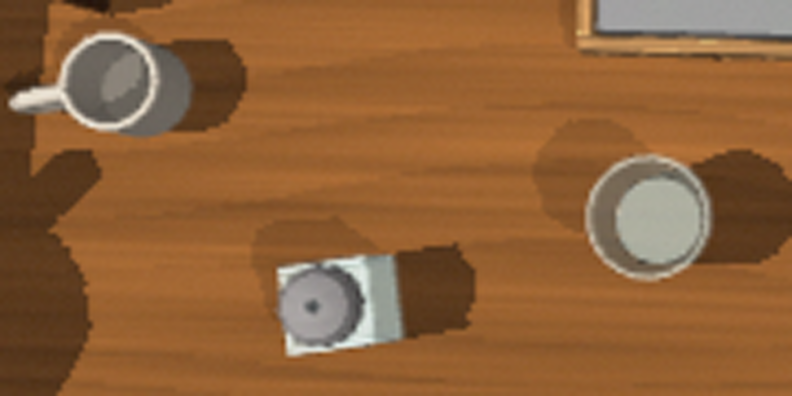

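View pics/sc.png

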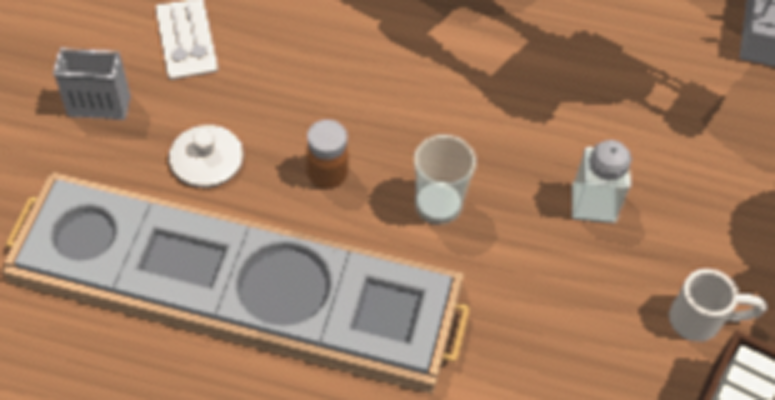

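The crops show four clean recesses. The square and oblong ones are parallel to the tray, and the tray is turned about 1–2°. The glass rim is near (287.5,229), the shaker cap near (213,249) with its body turned about 7°, the lid knob near (403,227) and the holder near (470,243), turned about 10°. Next I measure with masks in both views.

```bash
cat > m.py <<'E'
from h import *
def blob(c,mask,box):
    x0,y0,x1,y1=box;m=np.zeros(mask.shape,np.uint8);m[y0:y1,x0:x1]=mask[y0:y1,x0:x1]
    cs,_=cv2.findContours(m,cv2.RETR_EXTERNAL,cv2.CHAIN_APPROX_NONE);return max(cs,key=cv2.contourArea)
def masks(c):
    hsv=cv2.cvtColor(c['pixels'],cv2.COLOR_RGB2HSV).astype(int);return hsv[...,0],hsv[...,1],hsv[...,2]
def rect(c,ct,z):
    p=np.array([hit(c,u,v,z)[:2] for u,v in ct[:,0]],np.float32)
    return p
def show(n,p):
    (x,y),(w,h),a=cv2.minAreaRect(p);(cx,cy),r=cv2.minEnclosingCircle(p);print(n,'rect',np.round([x,y,w,h,a],1),'circ',np.round([cx,cy,2*r],1))
E
python3 - <<'E'
from m import *
for n,bx in(('top',dict(pads=(262,132,480,200),glass=(270,212,306,246),shak=(200,235,235,265),jar=(333,222,356,246),lid=(380,208,420,247),hold=(445,230,492,260),jug=(150,183,184,215))),
            ('scene',dict(pads=(190,178,380,268),glass=(350,160,385,202),shak=(415,162,446,200),jar=(308,154,334,188),lid=(254,156,292,187),hold=(208,126,244,160),jug=(455,215,498,250)))):
    c=pickle.load(open(f'pics/{n}0.pkl','rb'));H,S,V=masks(c);print(n)
    low=((S<70)).astype(np.uint8)
    g=((S<25)&(V>125)).astype(np.uint8)
    show('pads z32',rect(c,blob(c,((S<60)&(V>60)).astype(np.uint8),bx['pads']),32))
    # recesses
    dark=((S<60)&(V<132)).astype(np.uint8);m=np.zeros_like(dark);x0,y0,x1,y1=bx['pads'];m[y0:y1,x0:x1]=dark[y0:y1,x0:x1]
    for ct in cv2.findContours(m,cv2.RETR_EXTERNAL,cv2.CHAIN_APPROX_NONE)[0]:
        if cv2.contourArea(ct)>200: show(' recess z32',rect(c,ct,32))
    for k,z in(('glass',90),('shak',76),('jar',75),('lid',8),('hold',80),('jug',62)):
        ct=blob(c,low if k!='lid' else ((S<90)&(V>120)).astype(np.uint8),bx[k]);show(k,rect(c,ct,z));print('   px',cv2.boundingRect(ct))
    print('cap', [hit(c,*p,104)[:2].round(1) for p in ([(212.7,249.3)] if n=='top' else [(190+610/2.5,110+157/2.5)])])
    print('knob',[hit(c,*p,45)[:2].round(1) for p in ([(260+516/3.6,130+349/3.6)] if n=='top' else [(190+203/2.5,110+143/2.5)])])
    print('rim',[hit(c,*p,90)[:2].round(1) for p in ([(287.5,229.3)] if n=='top' else [(190+444/2.5,110+162/2.5)])])
E
```

```text
top
pads z32 rect [ 6.049e+02 -4.870e+01  1.146e+02  4.542e+02  1.000e-01] circ [605.4 -48.8 467.2]
 recess z32 rect [ 605.5 -105.8   55.1   87.6    1.6] circ [ 605.5 -105.6  102. ]
 recess z32 rect [ 606.2 -218.5   70.1   69.7    1.6] circ [ 605.3 -219.    72.1]
 recess z32 rect [604.9 122.6  66.6  66.1  89.3] circ [605.4 122.2  91.9]
 recess z32 rect [605.5   8.5 100.4 100.2  28.2] circ [605.2   8.5 102.1]
glass rect [445.5 140.8  62.2  64.7   1.5] circ [444.3 140.6  65.1]
   px (273, 215, 29, 28)
shak rect [394.6 303.8  46.9  64.    9.1] circ [394.3 303.3  74.5]
   px (203, 238, 29, 23)
jar rect [437.8   7.   39.7  39.8   1.4] circ [437.9   7.1  43.1]
   px (336, 225, 18, 18)
lid rect [ 457.6 -133.6   82.3   82.5    0.7] circ [ 458.3 -134.4   85.3]
   px (383, 211, 34, 34)
hold rect [ 418.4 -274.7   40.7   92.    11.7] circ [ 420.2 -273.9   95.3]
   px (445, 235, 41, 21)
jug rect [508.7 430.8  75.6  51.7  73.2] circ [503.5 433.   77.4]
   px (150, 188, 33, 23)
cap [array([393.6, 306.3])]
knob [array([ 457.8, -136.2])]
rim [array([443.6, 139.6])]
scene
pads z32 rect [ 6.054e+02 -4.880e+01  1.179e+02  4.569e+02  2.000e-01] circ [604.6 -49.4 467.2]
glass rect [466.1 146.8 112.5  61.8  13.9] circ [466.5 145.3 113.8]
   px (356, 164, 24, 36)
shak rect [413.1 308.9  57.8 114.7  83.9] circ [412.3 300.8 115.8]
   px (418, 166, 25, 33)
jar rect [439.5   8.7  47.6  41.5  16. ] circ [439.8   7.6  52.3]
   px (313, 158, 16, 15)
lid rect [ 455.3 -134.3   85.3   88.    16. ] circ [ 455.1 -134.5   90.4]
   px (257, 160, 31, 25)
hold rect [ 442.4 -268.5   96.    93.    11.9] circ [ 442.2 -268.4  130.3]
   px (211, 129, 31, 29)
jug rect [518.5 438.5  70.1 101.8  40.7] circ [529.  447.4 102.9]
   px (458, 217, 39, 29)
cap [array([401.5, 310.2])]
knob [array([ 464.6, -129.3])]
rim [array([446.4, 142. ])]
```

Both views put the tray at (605,−49) with yaw about 0. Pad centres in y are 122.5 (shaker), 8.5 (lid), −105.7 (holder) and −219 (glass). The glass is at (445,141) and the lid at (457,−134.4). I'll start the glass move and refine the shaker and holder poses at the same time.

```bash
python3 - <<'E'
from m import *
t=pickle.load(open('pics/top0.pkl','rb'));s=pickle.load(open('pics/scene0.pkl','rb'))
a=cv2.resize(t['pixels'][228:268,196:240],None,fx=9,fy=9,interpolation=cv2.INTER_CUBIC)
b=cv2.resize(t['pixels'][228:268,443:491],None,fx=8,fy=8,interpolation=cv2.INTER_CUBIC)
im=np.zeros((600,800,3),np.uint8);im[:a.shape[0]*5//6,:330]=cv2.resize(a,(330,300));im[:320,400:400+b.shape[1]]=b
c=cv2.resize(s['pixels'][160:202,412:450],None,fx=6,fy=6,interpolation=cv2.INTER_CUBIC);d=cv2.resize(s['pixels'][122:164,206:246],None,fx=6,fy=6,interpolation=cv2.INTER_CUBIC)
im[330:330+c.shape[0],:c.shape[1]]=c;im[330:330+d.shape[0],400:400+d.shape[1]]=d
cv2.imwrite('pics/det.png',im[:,:,::-1])
E
python3 -m pendant '{"dp":[[0,0,0],[0,0,0],[0,0,0],[0,0,0],[0,0,0],[0,0,0],[0,0,0],[0,0,0]],"rotation":[[0,0,0.15],[0,0,0.3],[0,0,0.48],[0,0,0.66],[0,0,0.84],[0,0,1.02],[0,0,1.16],[0,0,1.237]]}' 0.0918
```

```text
time: 1.1
tool_pos: [171.8, 495.8, 226.3]
tcp_rot: [-3.141, 0.001, 1.568]
contact_force: [-0.1, -0.2, 0.7]
grip_width: 91.8
finger_force: 0.0
```

View pics/det.png

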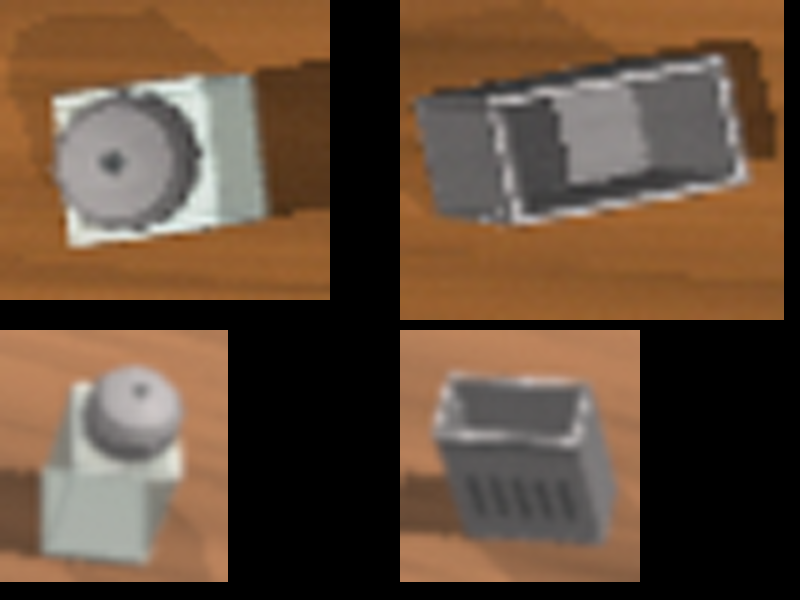

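The detail picture shows the shaker top square (top-view tile corners (53,93), (202,75), (218,228), (70,245)) and the holder rim ((490,100), (722,55), (747,183), (513,225)) clearly. I'll intersect these at their heights.

```bash
python3 - <<'E'
from m import *
t=pickle.load(open('pics/top0.pkl','rb'));s=pickle.load(open('pics/scene0.pkl','rb'))
def f(n,c,pts,z,ox,oy,k,x0,y0):
    p=np.array([hit(c,ox+(x-x0+.0)/k-.45,oy+(y-y0)/k-.45,z)[:2] for x,y in pts],np.float32)
    e=p[1]-p[0];print(n,p.mean(0).round(1),'sides',[round(float(np.linalg.norm(p[i]-p[i-1])),1) for i in range(len(p))],'edge dirs',[round(float(np.degrees(np.arctan2(*(p[i]-p[i-1])[::-1]))),1) for i in range(len(p))])
f('shak top',t,[(53,93),(202,75),(218,228),(70,245)],76,196,228,7.5,0,0)
f('hold top',t,[(490,100),(722,55),(747,183),(513,225)],80,443,228,8,400,0)
f('hold sc',s,[(450,373),(592,382),(578,440),(435,436)],80,206,122,6,400,330)
# scene shaker: diagonal corners
f('shak sc diag',s,[(73,382),(183,475)],76,412,160,6,0,330)
f('cap top',t,[(112,161)],104,196,228,7.5,0,0);f('cap sc',s,[(140,391)],104,412,160,6,0,330)
E
python3 -m pendant '{"dp":[[-0.03,0.03,0],[-0.08,0.07,0],[-0.13,0.12,0],[-0.19,0.17,0],[-0.24,0.22,0],[-0.3,0.252,0.02],[-0.335,0.27,0.04],[-0.355,0.273,0.06]],"rotation":[[0,0,0],[0,0,0],[0,0,0],[0,0,0],[0,0,0],[0,0,0],[0,0,0],[0,0,0]]}' 0.0918
```

```text
shak top [393.8 310.7] sides [47.2, 46.5, 47.5, 45.9] edge dirs [9.5, -81.6, -171.2, 98.0]
hold top [ 418.6 -284.8] sides [36.5, 69.4, 37.5, 69.5] edge dirs [10.3, -77.6, -169.4, 101.5]
hold sc [ 415.6 -284.8] sides [39.0, 69.2, 35.8, 68.1] edge dirs [-167.0, 101.4, 11.2, -76.0]
shak sc diag [391.3 311.3] sides [66.8, 66.8] edge dirs [-123.7, 56.3]
time: 2.1
tool_pos: [446.4, 138.8, 166.2]
tcp_rot: [3.14, -0.0, 1.569]
contact_force: [-0.3, 0.1, -0.2]
grip_width: 92.0
finger_force: 0.0Traceback (most recent call last):
  File "<stdin>", line 11, in <module>
  File "<stdin>", line 5, in f
IndexError: index 1 is out of bounds for axis 0 with size 1
```

Both views agree: the shaker is at (393,311) with yaw 8.7°, and the holder at (417,−285) with yaw 11°. Next I descend on the glass and grip it at 50 mm height.

```bash
python3 -m pendant '{"dp":[[0.002,-0.001,0],[0.002,-0.001,0.02],[0.002,-0.001,0.05],[0.002,-0.001,0.08],[0.002,-0.001,0.105],[0.002,-0.001,0.122],[0.002,-0.001,0.133],[0.002,-0.001,0.133]],"rotation":[[0,0,0],[0,0,0],[0,0,0],[0,0,0],[0,0,0],[0,0,0],[0,0,0],[0,0,0]]}' 0.0918
python3 -m pendant '{"dp":[[0,0,0],[0,0,0],[0,0,0],[0,0,0],[0,0,0],[0,0,0],[0,0,0],[0,0,0]],"rotation":[[0,0,0],[0,0,0],[0,0,0],[0,0,0],[0,0,0],[0,0,0],[0,0,0],[0,0,0]]}' 0.04
```

```text
time: 3.1
tool_pos: [443.6, 143.6, 33.6]
tcp_rot: [-3.141, -0.0, 1.572]
contact_force: [0.3, 0.0, 1.0]
grip_width: 91.9
finger_force: 0.0
time: 4.1
tool_pos: [444.1, 143.1, 34.0]
tcp_rot: [3.141, -0.0, 1.571]
contact_force: [-1.6, 0.3, 6.5]
grip_width: 61.4
finger_force: 29.6
```

```bash
python3 -m pendant '{"dp":[[0,0,-0.008],[0,0,-0.025],[0,0,-0.05],[0,0,-0.08],[0,0,-0.105],[0,0,-0.118],[0,0,-0.12],[0,0,-0.12]],"rotation":[[0,0,0],[0,0,0],[0,0,0],[0,0,0],[0,0,0],[0,0,0],[0,0,0],[0,0,0]]}'
python3 -m pendant '{"dp":[[-0.01,0.005,0],[-0.03,0.015,0],[-0.06,0.03,0],[-0.1,0.045,0],[-0.14,0.06,0],[-0.18,0.08,0],[-0.22,0.1,0],[-0.26,0.12,0]],"rotation":[[0,0,0],[0,0,0],[0,0,0],[0,0,0],[0,0,0],[0,0,0],[0,0,0],[0,0,0]]}'
python3 -m pendant '{"dp":[[-0.03,0.012,0],[-0.055,0.024,0],[-0.075,0.032,0],[-0.09,0.038,0],[-0.098,0.041,0],[-0.1,0.041,0],[-0.1,0.041,0],[-0.1,0.041,0]],"rotation":[[0,0,0],[0,0,0],[0,0,0],[0,0,0],[0,0,0],[0,0,0],[0,0,0],[0,0,0]]}'
python3 - <<'E'
from h import *
c=cap('top');save(c,'pics/g1.png',(370,110,500,220),5)
E
```

```text
time: 5.1
tool_pos: [443.5, 143.0, 153.0]
tcp_rot: [-3.14, 0.0, 1.571]
contact_force: [0.6, 0.4, -1.9]
grip_width: 61.4
finger_force: 30.0
time: 6.1
tool_pos: [564.2, -119.1, 152.7]
tcp_rot: [-3.14, -0.0, 1.57]
contact_force: [0.2, 0.7, -1.6]
grip_width: 61.4
finger_force: 30.0
time: 7.1
tool_pos: [604.9, -216.3, 153.9]
tcp_rot: [3.142, -0.0, 1.571]
contact_force: [0.8, -0.4, -2.5]
grip_width: 61.4
finger_force: 30.0
```

View pics/g1.png

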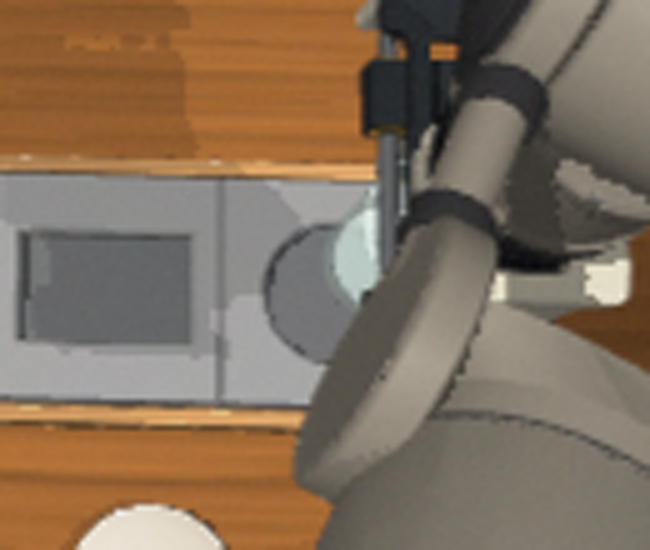

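The arm hides most of the glass in the picture, but its foot edge shows over the glass pad, and the clearance is 8 mm all round. I descend and make contact slowly.

```bash
python3 -m pendant '{"dp":[[-0.001,0,0.01],[-0.001,0,0.03],[-0.001,0,0.055],[-0.001,0,0.075],[-0.001,0,0.088],[-0.001,0,0.095],[-0.001,0,0.098],[-0.001,0,0.098]],"rotation":[[0,0,0],[0,0,0],[0,0,0],[0,0,0],[0,0,0],[0,0,0],[0,0,0],[0,0,0]]}'
python3 -m pendant '{"dp":[[0,0,0.0005],[0,0,0.001],[0,0,0.0015],[0,0,0.002],[0,0,0.0025],[0,0,0.003],[0,0,0.003],[0,0,0.003]],"rotation":[[0,0,0],[0,0,0],[0,0,0],[0,0,0],[0,0,0],[0,0,0],[0,0,0],[0,0,0]]}'
python3 -m pendant '{"dp":[[0,0,0.0004],[0,0,0.0008],[0,0,0.001],[0,0,0.001]],"rotation":[[0,0,0],[0,0,0],[0,0,0],[0,0,0]]}'
```

```text
time: 8.15
tool_pos: [605.2, -218.0, 56.1]
tcp_rot: [3.141, 0.0, 1.571]
contact_force: [1.2, 0.3, -1.5]
grip_width: 61.6
finger_force: 30.0
time: 9.15
tool_pos: [605.0, -217.9, 52.7]
tcp_rot: [3.142, -0.0, 1.571]
contact_force: [-0.0, -0.0, -3.1]
grip_width: 61.6
finger_force: 30.0
time: 9.65
tool_pos: [605.1, -218.0, 52.1]
tcp_rot: [3.141, 0.0, 1.571]
contact_force: [-0.4, 0.6, 2.5]
grip_width: 61.8
finger_force: 29.8
```

Contact: the force rose by about 4.5 N at the expected height (52 mm). Now I release and rise.

```bash
python3 -m pendant '{"dp":[[0,0,0],[0,0,0],[0,0,0],[0,0,0]],"rotation":[[0,0,0],[0,0,0],[0,0,0],[0,0,0]]}' 0.0918
python3 -m pendant '{"dp":[[0,0,-0.01],[0,0,-0.03],[0,0,-0.06],[0,0,-0.09],[0,0,-0.11],[0,0,-0.12],[0,0,-0.12],[0,0,-0.12]],"rotation":[[0,0,0],[0,0,0],[0,0,0],[0,0,0],[0,0,0],[0,0,0],[0,0,0],[0,0,0]]}'
python3 -m pendant '{"dp":[[0.03,-0.01,0],[0.08,-0.03,0],[0.14,-0.06,0],[0.2,-0.09,0],[0.26,-0.12,0],[0.32,-0.15,0],[0.38,-0.17,0],[0.44,-0.19,0]],"rotation":[[0,0,0],[0,0,0],[0,0,0],[0,0,0],[0,0,0],[0,0,0],[0,0,0],[0,0,0]]}'
python3 -m pendant '{"dp":[[0.04,-0.01,0],[0.07,-0.018,0],[0.085,-0.021,0],[0.088,-0.022,0],[0.088,-0.022,0],[0.088,-0.022,0]],"rotation":[[0,0,-0.05],[0,0,-0.1],[0,0,-0.15],[0,0,-0.153],[0,0,-0.153],[0,0,-0.153]]}'
python3 - <<'E'
from h import *
c=cap('top');save(c,'pics/g2.png',(190,110,500,270),2.5)
c2=cap('scene');pickle.dump((c,c2),open('pics/g2.pkl','wb'))
E
```

```text
time: 10.15
tool_pos: [605.0, -217.9, 51.6]
tcp_rot: [3.142, -0.0, 1.571]
contact_force: [0.2, -0.5, 0.4]
grip_width: 91.2
finger_force: 0.0
time: 11.15
tool_pos: [604.5, -217.7, 170.7]
tcp_rot: [-3.14, -0.001, 1.571]
contact_force: [-1.3, -0.2, 0.5]
grip_width: 91.4
finger_force: 0.0
time: 12.15
tool_pos: [420.0, 204.9, 171.2]
tcp_rot: [-3.141, 0.0, 1.57]
contact_force: [0.6, 1.0, -0.6]
grip_width: 91.8
finger_force: 0.0
time: 12.9
tool_pos: [399.7, 290.5, 171.7]
tcp_rot: [-3.141, 0.0, 1.722]
contact_force: [-0.2, -0.9, -1.1]
grip_width: 92.1
finger_force: 0.0
```

View pics/g2.png

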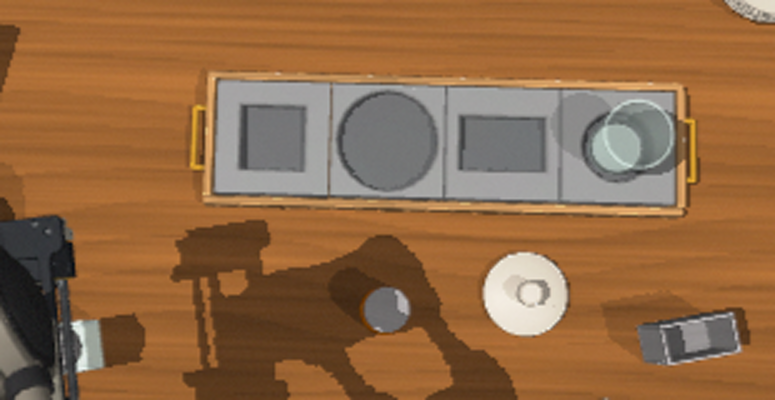

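The glass stands in its recess, with its foot at crop (617,147) and rim at (639,135). I check this against the projection of an upright glass and work out the shift to the shaker.

```bash
python3 - <<'E'
from h import *
c,s=pickle.load(open('pics/g2.pkl','rb'))
for z in(20,108):
    u,v=proj(c,(605,-218.5,z));print(z,(u-190)*2.5,(v-110)*2.5)
print(toolshift((393,311,45)))
E
```

```text
20 611.9442436083036 147.9258366019081
108 636.3378749255935 133.00774460049092
[ 0.02105255 -0.00354688  0.12675582]
```

```bash
python3 -m pendant '{"dp":[[0.01,-0.002,0],[0.021,-0.0035,0],[0.021,-0.0035,0.02],[0.021,-0.0035,0.03],[0.021,-0.0035,0.03]],"rotation":[[0,0,0],[0,0,0],[0,0,0],[0,0,0],[0,0,0]]}'
python3 -c "
from h import *
print(toolshift((393,311,45)),get_obs()['tool_pos'])"
```

```text
time: 13.62
tool_pos: [392.2, 311.7, 141.1]
tcp_rot: [-3.14, 0.001, 1.724]
contact_force: [0.3, -0.0, 0.3]
grip_width: 91.7
finger_force: 0.0
[-0.0008115   0.00087252  0.09610281] [392.15693124 311.74291918 141.10362841]
```

```bash
python3 -m pendant '{"dp":[[0,0.001,0.01],[0,0.001,0.03],[0,0.001,0.055],[0,0.001,0.075],[0,0.001,0.09],[0,0.001,0.095],[0,0.001,0.095]],"rotation":[[0,0,0],[0,0,0],[0,0,0],[0,0,0],[0,0,0],[0,0,0],[0,0,0]]}'
python3 -m pendant '{"dp":[[0,0,0],[0,0,0],[0,0,0],[0,0,0],[0,0,0],[0,0,0],[0,0,0],[0,0,0]],"rotation":[[0,0,0],[0,0,0],[0,0,0],[0,0,0],[0,0,0],[0,0,0],[0,0,0],[0,0,0]]}' 0.03
python3 -m pendant '{"dp":[[0,0,-0.008],[0,0,-0.025],[0,0,-0.05],[0,0,-0.08],[0,0,-0.105],[0,0,-0.118],[0,0,-0.12],[0,0,-0.12]],"rotation":[[0,0,0],[0,0,0],[0,0,0],[0,0,0],[0,0,0],[0,0,0],[0,0,0],[0,0,0]]}'
python3 -c "
from h import *
print(toolshift((605.2,122.5,165)),get_obs()['tool_pos'])"
```

```text
time: 14.5
tool_pos: [393.8, 311.9, 46.8]
tcp_rot: [3.141, -0.0, 1.724]
contact_force: [0.7, 0.2, -0.3]
grip_width: 91.6
finger_force: 0.0
time: 15.5
tool_pos: [393.5, 311.8, 46.8]
tcp_rot: [-3.141, -0.0, 1.724]
contact_force: [-1.2, 0.7, 2.8]
grip_width: 47.8
finger_force: 30.0
time: 16.5
tool_pos: [393.3, 311.5, 166.0]
tcp_rot: [-3.14, 0.0, 1.724]
contact_force: [-0.3, -0.4, -1.9]
grip_width: 48.0
finger_force: 30.0
[-0.21912749  0.18061904  0.00083345] [393.30353632 311.54961588 165.96071387]
```

Firm grip, with a 47.8 mm width as expected. Next I carry the shaker to its pad, turning it square to the pad.

```bash
python3 -m pendant '{"dp":[[-0.01,0.008,0],[-0.03,0.025,0],[-0.06,0.05,0],[-0.095,0.08,0],[-0.13,0.11,0],[-0.165,0.138,0],[-0.19,0.158,0],[-0.207,0.171,0]],"rotation":[[0,0,0.01],[0,0,0.03],[0,0,0.06],[0,0,0.09],[0,0,0.12],[0,0,0.14],[0,0,0.153],[0,0,0.153]]}'
python3 -m pendant '{"dp":[[0,0,0],[0,0,0]],"rotation":[[0,0,0],[0,0,0]]}'
python3 - <<'E'
from h import *
print(toolshift((605.2,122.5,165)),get_obs()['tool_pos'])
E
```

```text
time: 17.5
tool_pos: [595.2, 131.3, 165.6]
tcp_rot: [-3.14, 0.0, 1.569]
contact_force: [-0.0, 0.1, -2.6]
grip_width: 47.8
finger_force: 30.0
time: 17.75
tool_pos: [593.5, 133.8, 166.4]
tcp_rot: [-3.14, -0.0, 1.571]
contact_force: [-0.4, 0.7, -1.4]
grip_width: 47.9
finger_force: 30.0
[-0.01132846  0.01172851  0.00136034] [593.46828263 133.82283723 166.37934646]
```

```bash
python3 -m pendant '{"dp":[[-0.005,0.006,0],[-0.011,0.0117,0.01],[-0.011,0.0117,0.03],[-0.011,0.0117,0.055],[-0.011,0.0117,0.077],[-0.011,0.0117,0.092],[-0.011,0.0117,0.098],[-0.011,0.0117,0.098]],"rotation":[[0,0,0],[0,0,0],[0,0,0],[0,0,0],[0,0,0],[0,0,0],[0,0,0],[0,0,0]]}'
python3 -m pendant '{"dp":[[0,0,0.0005],[0,0,0.001],[0,0,0.0015],[0,0,0.002],[0,0,0.0025],[0,0,0.003],[0,0,0.003],[0,0,0.003]],"rotation":[[0,0,0],[0,0,0],[0,0,0],[0,0,0],[0,0,0],[0,0,0],[0,0,0],[0,0,0]]}'
python3 -m pendant '{"dp":[[0,0,0.0004],[0,0,0.0008],[0,0,0.001],[0,0,0.001]],"rotation":[[0,0,0],[0,0,0],[0,0,0],[0,0,0]]}'
```

```text
time: 18.75
tool_pos: [606.1, 122.3, 68.7]
tcp_rot: [3.142, -0.0, 1.571]
contact_force: [0.3, -1.1, -1.8]
grip_width: 48.1
finger_force: 30.0
time: 19.75
tool_pos: [606.0, 122.3, 65.7]
tcp_rot: [3.142, -0.0, 1.571]
contact_force: [0.3, 0.9, -2.0]
grip_width: 47.7
finger_force: 30.0
time: 20.25
tool_pos: [605.9, 122.3, 64.8]
tcp_rot: [3.142, -0.0, 1.571]
contact_force: [0.0, 0.3, -1.4]
grip_width: 47.7
finger_force: 30.0
```

```bash
python3 -m pendant '{"dp":[[0,0,0.0003],[0,0,0.0006],[0,0,0.0008],[0,0,0.0008]],"rotation":[[0,0,0],[0,0,0],[0,0,0],[0,0,0]]}'
```

```text
time: 20.75
tool_pos: [605.9, 122.3, 64.8]
tcp_rot: [3.141, -0.0, 1.571]
contact_force: [-4.3, 0.3, 5.1]
grip_width: 48.0
finger_force: 30.0
```

Contact at 64.8 mm, which is the grasp height plus 18. I release, rise and head for the holder.

```bash
python3 -m pendant '{"dp":[[0,0,0],[0,0,0],[0,0,0],[0,0,0]],"rotation":[[0,0,0],[0,0,0],[0,0,0],[0,0,0]]}' 0.0918
python3 -m pendant '{"dp":[[0,0,-0.01],[0,0,-0.03],[0,0,-0.06],[0,0,-0.09],[0,0,-0.11],[0,0,-0.12],[0,0,-0.12],[0,0,-0.12]],"rotation":[[0,0,0],[0,0,0],[0,0,0],[0,0,0],[0,0,0],[0,0,0],[0,0,0],[0,0,0]]}'
python3 -m pendant '{"dp":[[-0.03,-0.02,0],[-0.08,-0.05,0],[-0.13,-0.08,0],[-0.18,-0.11,0],[-0.23,-0.13,0],[-0.28,-0.15,0],[-0.33,-0.17,0],[-0.38,-0.188,0]],"rotation":[[0,0,0],[0,0,0],[0,0,-0.03],[0,0,-0.06],[0,0,-0.1],[0,0,-0.13],[0,0,-0.16],[0,0,-0.192]]}'
python3 - <<'E'
from h import *
c=cap('top');save(c,'pics/g3.png',(190,110,500,270),2.5)
for z in(20,94,122):
    u,v=proj(c,(605.5,122,z));print(z,(u-190)*2.5,(v-110)*2.5)
print(toolshift((417.3,-284.8,165)),get_obs()['tool_pos'])
E
```

```text
time: 21.25
tool_pos: [606.0, 122.3, 63.8]
tcp_rot: [-3.142, -0.0, 1.571]
contact_force: [-0.3, -0.8, -0.7]
grip_width: 83.1
finger_force: 0.0
time: 22.25
tool_pos: [605.4, 122.2, 183.0]
tcp_rot: [-3.14, 0.0, 1.571]
contact_force: [0.1, 0.6, 0.9]
grip_width: 91.9
finger_force: 0.0
time: 23.25
tool_pos: [416.7, -259.0, 183.2]
tcp_rot: [-3.141, -0.001, 1.764]
contact_force: [0.6, -0.2, 0.4]
grip_width: 91.5
finger_force: 0.0
20 271.95044451271497 138.09380308732193
94 268.33308091688593 125.01680027484042
122 266.828269150247 119.57680863914149
[-0.02023447 -0.00167418  0.01821503] [ 415.12327231 -264.56631763  183.16271094]
```

View pics/g3.png

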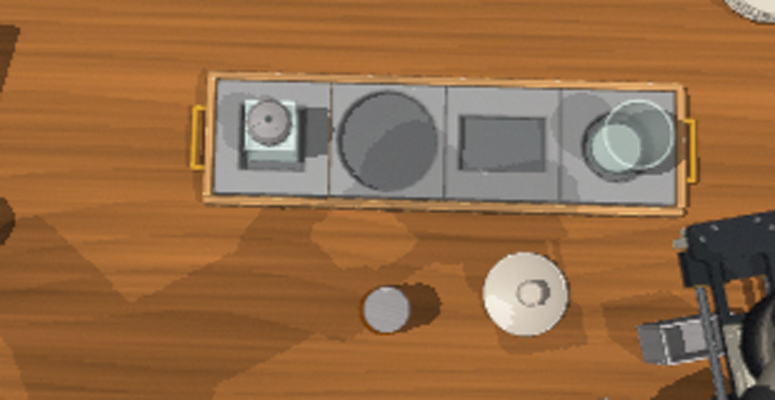

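The shaker stands square in its recess, with its cap at crop (269,122) as predicted. Now I align over the holder.

```bash
python3 -m pendant '{"dp":[[-0.01,-0.001,0],[-0.02,-0.0015,0.02],[-0.02,-0.0015,0.04],[-0.02,-0.0015,0.05],[-0.02,-0.0015,0.05]],"rotation":[[0,0,0],[0,0,0],[0,0,0],[0,0,0],[0,0,0]]}'
python3 -c "
from h import *
print(toolshift((417.3,-284.8,42)),get_obs()['tool_pos'])"
```

```text
time: 23.92
tool_pos: [420.3, -276.7, 133.2]
tcp_rot: [-3.141, -0.002, 1.764]
contact_force: [0.4, 1.1, 0.6]
grip_width: 91.9
finger_force: 0.0
[-0.00753915 -0.00446065  0.09124149] [ 420.34449188 -276.67353744  133.24931447]
```

```bash
python3 -m pendant '{"dp":[[-0.004,-0.002,0],[-0.0075,-0.0045,0],[-0.0075,-0.0045,0.02],[-0.0075,-0.0045,0.045],[-0.0075,-0.0045,0.07],[-0.0075,-0.0045,0.085],[-0.0075,-0.0045,0.091],[-0.0075,-0.0045,0.091]],"rotation":[[0,0,0],[0,0,0],[0,0,0],[0,0,0],[0,0,0],[0,0,0],[0,0,0],[0,0,0]]}'
python3 -m pendant '{"dp":[[0,0,0],[0,0,0],[0,0,0],[0,0,0],[0,0,0],[0,0,0],[0,0,0],[0,0,0]],"rotation":[[0,0,0],[0,0,0],[0,0,0],[0,0,0],[0,0,0],[0,0,0],[0,0,0],[0,0,0]]}' 0.025
python3 -m pendant '{"dp":[[0,0,-0.008],[0,0,-0.025],[0,0,-0.05],[0,0,-0.08],[0,0,-0.105],[0,0,-0.118],[0,0,-0.12],[0,0,-0.12]],"rotation":[[0,0,0],[0,0,0],[0,0,0],[0,0,0],[0,0,0],[0,0,0],[0,0,0],[0,0,0]]}'
python3 -c "
from h import *
print(toolshift((605.2,-105.7,162)),get_obs()['tool_pos'])"
```

```text
time: 24.92
tool_pos: [417.4, -286.0, 43.1]
tcp_rot: [3.141, 0.0, 1.763]
contact_force: [0.3, -0.6, -0.7]
grip_width: 91.7
finger_force: 0.0
time: 25.92
tool_pos: [417.3, -285.8, 42.9]
tcp_rot: [3.142, -0.0, 1.763]
contact_force: [-0.0, 0.0, -0.3]
grip_width: 38.1
finger_force: 29.9
time: 26.92
tool_pos: [416.9, -285.5, 162.2]
tcp_rot: [-3.141, -0.001, 1.763]
contact_force: [-0.0, 0.5, -1.4]
grip_width: 38.1
finger_force: 29.9
[1.40622321e-01 2.19122419e-01 1.85682594e-04] [ 416.92898423 -285.5424244   162.18177647]
```

```bash
python3 -m pendant '{"dp":[[0.008,0.01,0],[0.02,0.03,0],[0.04,0.06,0],[0.063,0.098,0],[0.085,0.135,0],[0.108,0.17,0],[0.128,0.2,0],[0.14,0.218,0]],"rotation":[[0,0,0.01],[0,0,0.03],[0,0,0.06],[0,0,0.09],[0,0,0.12],[0,0,0.15],[0,0,0.18],[0,0,0.192]]}'
python3 -m pendant '{"dp":[[0,0,0],[0,0,0]],"rotation":[[0,0,0],[0,0,0]]}'
python3 - <<'E'
from h import *
print(toolshift((605.3,-106.3,162)),get_obs()['tool_pos'])
E
```

```text
time: 27.92
tool_pos: [605.5, -104.2, 161.7]
tcp_rot: [-3.14, -0.001, 1.572]
contact_force: [0.4, -0.1, -0.8]
grip_width: 37.6
finger_force: 29.9
time: 28.18
tool_pos: [604.0, -106.7, 162.2]
tcp_rot: [-3.14, -0.0, 1.571]
contact_force: [0.1, -0.5, -2.0]
grip_width: 38.2
finger_force: 29.9
[0.00040235 0.00131992 0.00019215] [ 603.98049376 -106.70279767  162.19405529]
```

```bash
python3 -m pendant '{"dp":[[0,0.001,0.01],[0,0.001,0.03],[0,0.001,0.055],[0,0.001,0.077],[0,0.001,0.092],[0,0.001,0.098],[0,0.001,0.098],[0,0.001,0.098]],"rotation":[[0,0,0],[0,0,0],[0,0,0],[0,0,0],[0,0,0],[0,0,0],[0,0,0],[0,0,0]]}'
python3 -m pendant '{"dp":[[0,0,0.0005],[0,0,0.001],[0,0,0.0015],[0,0,0.002],[0,0,0.0025],[0,0,0.003],[0,0,0.003],[0,0,0.003]],"rotation":[[0,0,0],[0,0,0],[0,0,0],[0,0,0],[0,0,0],[0,0,0],[0,0,0],[0,0,0]]}'
python3 -m pendant '{"dp":[[0,0,0.0004],[0,0,0.0008],[0,0,0.001],[0,0,0.001]],"rotation":[[0,0,0],[0,0,0],[0,0,0],[0,0,0]]}'
```

```text
time: 29.18
tool_pos: [606.1, -107.0, 65.8]
tcp_rot: [3.14, 0.0, 1.571]
contact_force: [0.3, 0.1, -1.4]
grip_width: 37.7
finger_force: 29.9
time: 30.18
tool_pos: [605.6, -106.8, 61.9]
tcp_rot: [3.142, -0.0, 1.571]
contact_force: [0.0, -0.2, -0.4]
grip_width: 38.0
finger_force: 29.9
time: 30.68
tool_pos: [605.6, -106.8, 60.9]
tcp_rot: [3.142, -0.0, 1.571]
contact_force: [-0.6, 0.0, -2.5]
grip_width: 38.1
finger_force: 29.9
```

```bash
python3 -m pendant '{"dp":[[0,0,0.0003],[0,0,0.0006],[0,0,0.0008],[0,0,0.0008]],"rotation":[[0,0,0],[0,0,0],[0,0,0],[0,0,0]]}'
```

```text
time: 31.18
tool_pos: [605.6, -106.8, 60.8]
tcp_rot: [3.141, 0.0, 1.571]
contact_force: [-1.3, 0.5, 4.9]
grip_width: 37.9
finger_force: 29.9
```

Contact at 60.8 mm (42.9 + 18). I release, rise and go to the lid.

```bash
python3 -m pendant '{"dp":[[0,0,0],[0,0,0],[0,0,0],[0,0,0]],"rotation":[[0,0,0],[0,0,0],[0,0,0],[0,0,0]]}' 0.07
python3 -m pendant '{"dp":[[0,0,-0.01],[0,0,-0.03],[0,0,-0.06],[0,0,-0.09],[0,0,-0.11],[0,0,-0.12],[0,0,-0.12],[0,0,-0.12]],"rotation":[[0,0,0],[0,0,0],[0,0,0],[0,0,0],[0,0,0],[0,0,0],[0,0,0],[0,0,0]]}'
python3 -m pendant '{"dp":[[-0.004,-0.02,0],[-0.01,-0.06,0],[-0.018,-0.1,0],[-0.026,-0.14,0.01],[-0.027,-0.148,0.03],[-0.027,-0.148,0.06],[-0.027,-0.148,0.08],[-0.027,-0.148,0.08]],"rotation":[[0,0,0],[0,0,0],[0,0,0],[0,0,0],[0,0,0],[0,0,0],[0,0,0],[0,0,0]]}'
python3 - <<'E'
from h import *
c=cap('top');save(c,'pics/g4.png',(190,110,500,270),2.5)
for z in(20,98):
    u,v=proj(c,(605.5,-106,z));print(z,(u-190)*2.5,(v-110)*2.5)
print(toolshift((457,-134.4,24)),get_obs()['tool_pos'])
E
```

```text
time: 31.68
tool_pos: [605.6, -106.8, 60.0]
tcp_rot: [-3.142, -0.0, 1.571]
contact_force: [0.7, -0.7, 0.5]
grip_width: 69.3
finger_force: 0.0
time: 32.67
tool_pos: [605.1, -106.7, 179.1]
tcp_rot: [-3.14, -0.001, 1.571]
contact_force: [-0.8, 0.1, -0.0]
grip_width: 69.9
finger_force: 0.0
time: 33.67
tool_pos: [456.2, -133.2, 98.4]
tcp_rot: [-3.137, -0.002, 1.571]
contact_force: [0.3, -0.3, -0.7]
grip_width: 70.1
finger_force: 0.0
20 499.66305467103297 144.34818014604375
98 512.7458170758964 130.98300774698387
[-0.00089527  0.00010343  0.0754485 ] [ 457.05067037 -133.58521434   99.44946976]
```

View pics/g4.png

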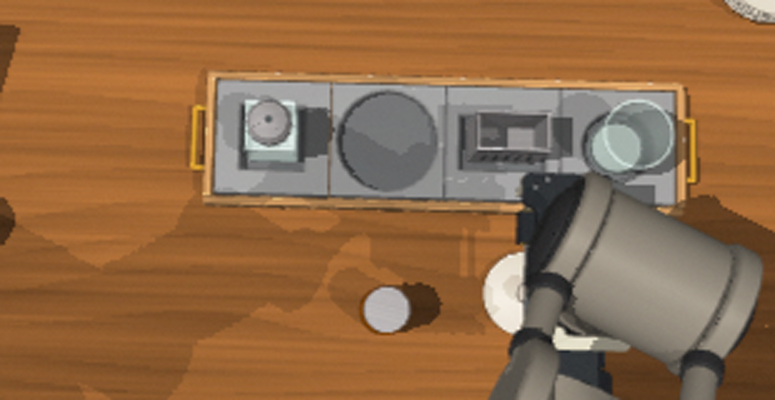

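The holder is seated in its oblong recess, with its rim centred at crop (514,132) as predicted. Now I grip the lid knob.

```bash
python3 -m pendant '{"dp":[[-0.001,0,0.01],[-0.001,0,0.03],[-0.001,0,0.05],[-0.001,0,0.066],[-0.001,0,0.074],[-0.001,0,0.076],[-0.001,0,0.076],[-0.001,0,0.076]],"rotation":[[0,0,0],[0,0,0],[0,0,0],[0,0,0],[0,0,0],[0,0,0],[0,0,0],[0,0,0]]}'
python3 -m pendant '{"dp":[[0,0,0],[0,0,0],[0,0,0],[0,0,0],[0,0,0],[0,0,0],[0,0,0],[0,0,0]],"rotation":[[0,0,0],[0,0,0],[0,0,0],[0,0,0],[0,0,0],[0,0,0],[0,0,0],[0,0,0]]}' 0.01
python3 -m pendant '{"dp":[[0,0,-0.008],[0,0,-0.025],[0,0,-0.05],[0,0,-0.08],[0,0,-0.105],[0,0,-0.118],[0,0,-0.12],[0,0,-0.12]],"rotation":[[0,0,0],[0,0,0],[0,0,0],[0,0,0],[0,0,0],[0,0,0],[0,0,0],[0,0,0]]}'
python3 -c "
from h import *
print(toolshift((605.3,8.5,144)),get_obs()['tool_pos'])"
```

```text
time: 34.72
tool_pos: [457.9, -135.0, 24.6]
tcp_rot: [3.141, 0.0, 1.571]
contact_force: [-0.4, -1.0, -0.0]
grip_width: 70.0
finger_force: 0.0
time: 35.72
tool_pos: [457.5, -134.8, 24.1]
tcp_rot: [-3.142, -0.0, 1.571]
contact_force: [-0.7, 0.1, 0.6]
grip_width: 22.7
finger_force: 30.0
time: 36.72
tool_pos: [457.1, -134.6, 143.4]
tcp_rot: [-3.14, -0.001, 1.571]
contact_force: [0.3, 0.0, -1.9]
grip_width: 22.6
finger_force: 30.0
[ 0.14312786  0.14817271 -0.00064921] [ 457.1220343  -134.62274098  143.42625448]
```

The grip width is 22.6 mm against a 24 mm knob, so I check how the lid hangs before moving on.

```bash
python3 - <<'E'
from h import *
c=cap('scene');u,v=proj(c,(457,-134.5,128));print(u,v,proj(c,(457,-134.5,164)))
save(c,'pics/l1.png',(225,100,345,190),6);print((u-225)*6,(v-100)*6)
for a in np.arange(0,360,45):
    p=proj(c,(457+42*np.cos(np.radians(a)),-134.5+42*np.sin(np.radians(a)),128));print(a,round((p[0]-225)*6),round((p[1]-100)*6))
E
```

```text
267.1750451517585 146.33517148083837 (np.float64(265.6633752725455), np.float64(137.66979721345274))
253.05027091055115 278.0110288850302
0 220 351
45 294 344
90 342 299
135 338 242
180 285 208
225 214 214
270 165 258
315 167 314
```

View pics/l1.png

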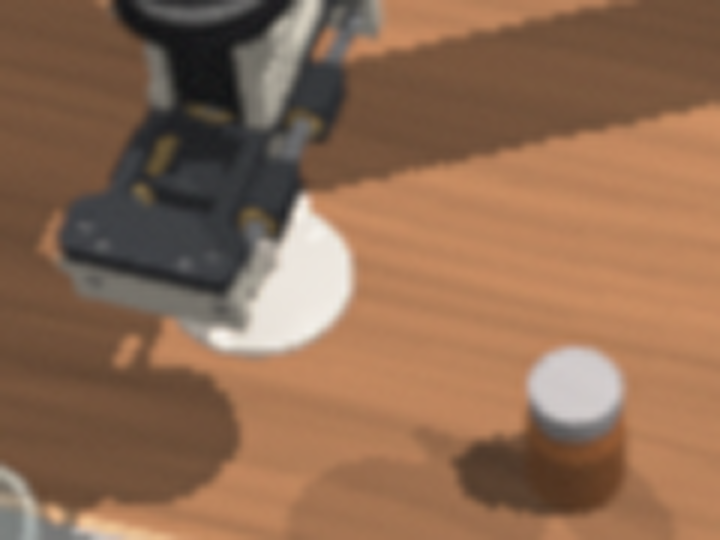

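The lid hangs level, with its visible edge (right 353, bottom 352) within a pixel of the prediction. I carry it to its pad.

```bash
python3 -m pendant '{"dp":[[0.006,0.006,0],[0.02,0.02,0],[0.042,0.042,0],[0.067,0.068,0],[0.092,0.094,0],[0.115,0.118,0],[0.132,0.137,0],[0.142,0.148,0]],"rotation":[[0,0,0],[0,0,0],[0,0,0],[0,0,0],[0,0,0],[0,0,0],[0,0,0],[0,0,0]]}'
python3 -m pendant '{"dp":[[0,0,0],[0,0,0],[0,0,0.01],[0,0,0.03],[0,0,0.05],[0,0,0.06],[0,0,0.06],[0,0,0.06]],"rotation":[[0,0,0],[0,0,0],[0,0,0],[0,0,0],[0,0,0],[0,0,0],[0,0,0],[0,0,0]]}'
python3 -c "
from h import *
print(toolshift((605.3,7.5,42)),get_obs()['tool_pos'])"
```

```text
time: 37.78
tool_pos: [606.1, 8.6, 143.2]
tcp_rot: [-3.14, -0.0, 1.572]
contact_force: [-0.9, 0.0, -1.9]
grip_width: 22.8
finger_force: 30.0
time: 38.78
tool_pos: [606.0, 7.0, 84.8]
tcp_rot: [3.14, 0.0, 1.571]
contact_force: [0.8, 0.2, -1.6]
grip_width: 22.9
finger_force: 30.0
[ 0.00050343 -0.00077673  0.04283345] [606.0205384    6.99928003  84.83446098]
```

```bash
python3 -m pendant '{"dp":[[0,0,0.008],[0,0,0.02],[0,0,0.03],[0,0,0.036],[0,0,0.038],[0,0,0.038]],"rotation":[[0,0,0],[0,0,0],[0,0,0],[0,0,0],[0,0,0],[0,0,0]]}'
python3 -m pendant '{"dp":[[0,0,0.0005],[0,0,0.001],[0,0,0.0015],[0,0,0.002],[0,0,0.0025],[0,0,0.003],[0,0,0.003],[0,0,0.003]],"rotation":[[0,0,0],[0,0,0],[0,0,0],[0,0,0],[0,0,0],[0,0,0],[0,0,0],[0,0,0]]}'
python3 -m pendant '{"dp":[[0,0,0.0004],[0,0,0.0008],[0,0,0.001],[0,0,0.001]],"rotation":[[0,0,0],[0,0,0],[0,0,0],[0,0,0]]}'
```

```text
time: 39.52
tool_pos: [605.6, 7.2, 46.1]
tcp_rot: [3.142, -0.0, 1.571]
contact_force: [-0.1, 0.0, -1.8]
grip_width: 23.1
finger_force: 30.0
time: 40.52
tool_pos: [605.6, 7.2, 43.1]
tcp_rot: [3.142, -0.0, 1.571]
contact_force: [0.3, 0.7, -2.2]
grip_width: 22.8
finger_force: 30.0
time: 41.02
tool_pos: [605.6, 7.2, 42.1]
tcp_rot: [3.142, -0.0, 1.571]
contact_force: [0.7, -0.3, -1.4]
grip_width: 22.8
finger_force: 30.0
```

```bash
python3 -m pendant '{"dp":[[0,0,0.0003],[0,0,0.0006],[0,0,0.0008],[0,0,0.0008]],"rotation":[[0,0,0],[0,0,0],[0,0,0],[0,0,0]]}'
```

```text
time: 41.52
tool_pos: [605.6, 7.2, 42.1]
tcp_rot: [3.141, 0.0, 1.571]
contact_force: [-2.8, -0.6, 6.0]
grip_width: 22.8
finger_force: 30.0
```

The lid touches the floor at 42.1 mm (24.1 + 18). I release, rise, move clear and check everything.

```bash
python3 -m pendant '{"dp":[[0,0,0],[0,0,0],[0,0,0],[0,0,0]],"rotation":[[0,0,0],[0,0,0],[0,0,0],[0,0,0]]}' 0.07
python3 -m pendant '{"dp":[[0,0,-0.01],[0,0,-0.03],[0,0,-0.06],[0,0,-0.1],[0,0,-0.14],[0,0,-0.17],[0,0,-0.18],[0,0,-0.18]],"rotation":[[0,0,0],[0,0,0],[0,0,0],[0,0,0],[0,0,0],[0,0,0],[0,0,0],[0,0,0]]}'
python3 -m pendant '{"dp":[[0.02,-0.02,0],[0.07,-0.04,0],[0.12,-0.08,0],[0.17,-0.12,0],[0.22,-0.15,0],[0.26,-0.17,0],[0.28,-0.18,0],[0.28,-0.18,0]],"rotation":[[0,0,0],[0,0,0],[0,0,0],[0,0,0],[0,0,0],[0,0,0],[0,0,0],[0,0,0]]}'
python3 - <<'E'
from m import *
c=cap('top');s=cap('scene')
a=cv2.resize(c['pixels'][120:260,140:500],None,fx=2.2,fy=2.2);b=cv2.resize(s['pixels'][150:280,185:505],None,fx=2.2,fy=2.2)
im=np.zeros((600,800,3),np.uint8);im[:a.shape[0],:a.shape[1]]=a;im[310:310+b.shape[0],:b.shape[1]]=b;cv2.imwrite('pics/fin.png',im[:,:,::-1])
t=pickle.load(open('pics/top0.pkl','rb'))
for k,bx,z in(('jar',(333,222,356,246),75),('jug',(150,183,184,215),62)):
    for q in(t,c):
        H,S,V=masks(q);show(k,rect(q,blob(q,(S<70).astype(np.uint8),bx),z))
E
```

```text
time: 42.02
tool_pos: [605.6, 7.2, 41.2]
tcp_rot: [-3.142, -0.0, 1.571]
contact_force: [-0.4, 0.1, -0.4]
grip_width: 58.5
finger_force: 0.0
time: 43.02
tool_pos: [605.5, 7.2, 221.4]
tcp_rot: [3.141, 0.0, 1.571]
contact_force: [-0.2, 0.1, -0.8]
grip_width: 70.0
finger_force: 0.0
time: 44.02
tool_pos: [424.1, 288.0, 219.8]
tcp_rot: [-3.139, 0.001, 1.574]
contact_force: [1.0, -1.1, 0.2]
grip_width: 70.3
finger_force: 0.0
jar rect [437.8   7.   39.7  39.8   1.4] circ [437.9   7.1  43.1]
jar rect [437.8   7.   39.7  39.8   1.4] circ [437.4   7.4  42.5]
jug rect [508.7 430.8  75.6  51.7  73.2] circ [503.5 433.   77.4]
jug rect [508.8 432.4  75.   78.5   3.4] circ [508.5 431.1 106.2]
```

View pics/fin.png

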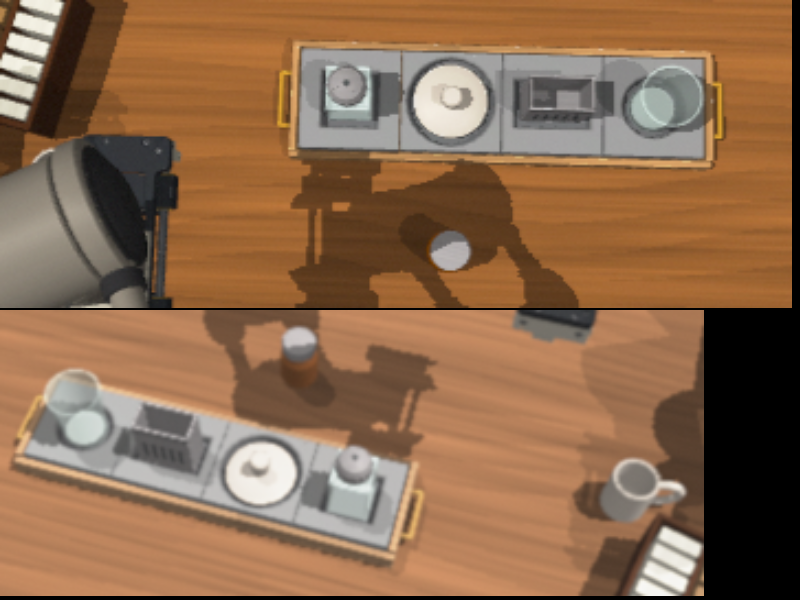

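All four pieces are seated and upright in their own recesses. The honey jar's measurements are unchanged, and the jug stands where it was in the scene view (about (473,232) in the full frame). The arm is clear, so I hand in.

```bash
python3 -c "
from plant import workorder
print(workorder.close_job())"
```

```text
the job is handed in; nothing more can be done
None
```

The job is handed in: the tea glass, sugar shaker, teaspoon holder and ceramic lid were set, in that order, on the floors of their matching recesses and released, the honey jar and milk jug look undisturbed in the final pictures, and it took about 44 of the 112 s; no verdict came back.

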